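# Switch on the potter's wheel and hold its speed dial at the third notch

### The job

Bring the potter's wheel up to full speed: first turn the bar handle on the low grey switch box a quarter turn clockwise, from off to on, and leave it on. Then press the cross bar of the spring-return speed dial down past its first two notches into the third and lowest one, without ramming it, and finish with the gripper still holding it down there, because it springs back when let go. Do not press the dial before the power is on, and do not shove the jars and the bowl that stand around.

Things in the scene. Friction and masses are not known exactly. Their poses are not given: they have to be found in the camera images.
- isolator_box: the switch box (isolator): a low grey box 110 x 96 mm, 60 mm high, on a dark foot plate 130 x 110 mm, fixed to the table, at any yaw up to 30 degrees; a black bar handle turns on its top. Origin at the centre of its underside; x points away from the robot at yaw 0, z up.
- isolator_grip (a point): point on the (vertical) turning axis of the black bar handle, 100 mm above the table, at the height to grip. The bar is 64 mm long, 14 mm thick and 40 mm tall; its top is 114 mm above the table and the 60 mm wide disc below it ends at 74 mm. The point turns with the handle; its x axis runs along the bar.
- isolator (a joint): turn of the bar handle, clockwise seen from above: 0 = off (bar along the box's x axis), 1.571 = on (bar along the box's y axis), with stops there. An over-centre spring (at most 0.2 N m, zero at 0.785) snaps it to the nearer end.
- speed_control: the speed control: a grey box 125 x 96 mm, 72 mm high (100 mm at its rear) on a dark foot plate 150 x 120 mm, fixed to the table, at any yaw up to 30 degrees, with a dial between two round metal cheeks (84 mm across) at its front. Origin under the dial's axis at table height; the axis is level, along the body's y, 105 mm up; the cross bar reaches out to the body's -x side (towards the robot at yaw 0).
- dial_bar (a point): middle of the cross bar of the dial: a level black bar, 16 mm thick and 64 mm long, along the speed control's y axis, carried at 85 mm from the dial's axis on an arm 12 mm thick in its middle. The point moves with the dial: at joint value q it lies 85 mm x cos(0.65 - q) towards -x of the dial's axis and 85 mm x sin(0.65 - q) above it, so 156 mm above the table at rest and 70 mm in the third notch. The room below it is free.
- dial (a joint): press of the speed dial, down from above: 0 = rest, notches at about 0.36, 0.72 and 1.08 rad, end stop at 1.15. A spring always drives it back to 0. Seen at the bar, pressing takes about 3 to 6 N in the notches and 8 to 10 N over the crests before them; the crests are at about 0.18, 0.54 and 0.90, and the force rises again beyond the third notch (about 8 N at the stop).
- jar_a: unfired clay jar, 88 mm wide, 118 mm high, open; origin under its centre. Not to be shoved.
- jar_b: another clay jar like it. Not to be shoved.
- jar_c: a slightly smaller clay jar, 79 mm wide, 106 mm high. Not to be shoved.
- bowl: pale bowl, 120 mm wide, 55 mm high; origin under its centre. Not to be shoved.
Things that resemble listed ones, but are neither listed nor needed, are in the scene too. Leave any green look-alike of the isolator_box alone.

How it is judged (in metres and radians):
On the way, in this order (a step that is already met when the one before it is completed fails the run):
1. the switch handle is turned to on while the dial is at rest (value of joint isolator above 1.4 rad and value of joint dial below 0.2 rad), for 0.2 s.
2. the gripper presses the dial into the third notch (value of joint dial above 0.96 rad and contact force between any of the fingers, the arm and dial above 1 N), for 0.3 s.
At the end, for the whole second after the job is handed in: The switch handle stands at on (joint above 1.4 rad) and the gripper itself holds the dial in its third notch (joint above 0.96 rad, pressing with more than 1 N), through the last second (all of step 2 and value of joint isolator above 1.4 rad); the arm keeps its last pose, push and grip.
It fails at once if the dial is pressed (beyond 0.2 rad) while the power is off (value of joint dial above 0.2 rad and value of joint isolator below 1.2 rad).
It fails at once if the dial is rammed with more than 60 N (contact force between any of the fingers, the arm and dial above 60 N).
It fails at once if a jar or the bowl is shoved by more than 30 mm (distance of any of jar_a, jar_b, jar_c, bowl from where it was at the start of the episode above 0.03 m).
It also fails if it takes over 54 s, if anything falls off the work surface, if the arm or the gripper's body presses on something with over 40 N, if the wrist force passes 120 N, or if a joint passes its speed limit or range.

### The arm

A 6-joint arm with a two-finger parallel gripper is mounted at the origin on the work surface. World frame = base frame: x ahead of the robot, y to its left, z up, the work surface at z = 0. Lengths are in mm, angles in rad, forces in N, time in s.
With the tool pointing down it reaches from about 275 to 750 mm from the base axis. Payload 10.2 kg.
Tool frame: the origin (TCP) lies on the front face of the gripper's body, between the roots of the fingers; the fingertips stand 73 mm ahead of it and the grasp point (between the pads) lies ctrl.grip_depth ahead of it (ctrl.grip_depth is the distance from the TCP to the grasp point, in mm); z points along the fingers, y is the direction in which the jaws open and shut (so a half turn about z gives the same grasp; the last joint's range is limited). The gripper opens to 85 mm and grips with 20 to 120 N. Pads are 22 mm wide; open, the fingers measure 114 mm over their backs; the gripper's body (76 mm by 85 mm) begins 54 mm behind the grasp point. The pads swing forward as they close: fully open they stand 13 mm farther back than shut.
Start: joints at [0.907, 0.313, 1.498, -0, 1.331, -0.223], TCP at [224.011, 474.816, 303.894] pointing down, gripper open.
Joint ranges: [-2.94, 2.94], [-0.97, 2.17], [0.19, 2.56], [-1.23, 4.37], [0.02, 3.11], [-2.88, 2.88]. Speed limits (rad/s): [2.39, 2.39, 3.01, 3.14, 3.14, 3.14].

### API

Orientations are given as a unit quaternion [w, x, y, z].
In Python, from rig import readout, capture, ctrl, nets gives the robot as it stands. The module is installed in compiled form; this text tells all that it offers.
- The arm moves only by the tool apply_moves, never from a script. Its argument "targets" is a list of rows, each a list of 4 numbers: the shift along the tool's x, y, z in cm, then the turn about the tool's z in degrees. A call has 1 to 8 rows; each row shifts and turns the commanded pose from where the row before left it, along the tool's axes as they then stand; what a row does not reach is not made up. A row lasts 1/10 s, in which the tool goes at most 50 mm and 8.59 degrees, less where a joint would pass 70% of its speed; a pose out of reach is approached as far as the arm can. A call with a gripper value outside its range is refused whole. "grip" is the finger opening in cm, from 0 to 8.54, set as the call begins (left out, the last holds). The fingers move at their own pace and stop on an object; "force" is the grip in N (left out, the last holds). Time passes only in rows, so rows that do not move let the fingers close. It gives the time, the measured TCP pose, the force and the opening at its end, in the units of the state.
- readout.sense(): the state, without advancing time (a new reading comes with each control period).
- capture(name): name is "scene" or "top" or "wrist"; returns a dict with "img" (420x560x3 uint8, red, green, blue), "fov_y" (degrees; the focal length in pixels is half the picture's height over the tangent of half this angle, whatever the lens; pixels are square), "cx", "cy" (the principal point, pixels), "D" ([k1, k2, p1, p2, k3] as OpenCV has them; the pictures are not rectified), "eye" and "rotation" of the camera in the world. Camera axes: x right, y down, z forward; pixel columns grow to the right and rows downward; lengths in mm; the calibration is good to about 2 mm. A picture is of the moment at which its call begins. There is no depth.
- ctrl.finish_job(): hands the job in, once; it reports no verdict.
Trained networks look in the newest picture that a camera, given by its name, has taken for a name from the list of things; names that differ only in an ending like _2 or _b are one class to them, and where a whole thing is asked for, a point or a joint stands for the part that bears it (a point fixed in the world has none). Each returns a list of dicts, best first, with "score" (0 to 1); they miss things now and then, are a little off and sometimes report something else, mostly with a low value. They report only what shows in the picture. A call takes as long as a camera call. They do not tell look-alikes from the thing itself.
- nets.boxes_of(camera, target): "location" ([column, row] as shares, 0 to 1, of the picture: columns of its width, rows of its height, amid what is visible of it).
The state is a dict: "time_s": time; "joints": joint angles; "dq": joint speeds; "tau": joint torques, N m; "eef_pos": TCP position; "ee_rot": TCP orientation; "force": force on the tool from outside, world axes, zero at the start; "wrist_torque": the same for the moment, N m; "grip_width": opening from 0.0 (shut) to 1.0 (fully open).
Only numpy, scipy, OpenCV 4.12 (cv2) and the standard library are available. Lean on these libraries where they do the work, as an engineer would, in place of code of your own. Each camera call takes 0.05 s, during which the arm holds its last target.

## Working session

There is one attempt and no reset: what is moved stays moved. The work goes in short steps, Python scripts to look and compute and a tool call to move; the robot and the scene stay as the last step left them, time stands still between calls to the robot, and variables do not carry over. Pictures are saved under pics/ and viewed, and the job is handed in when it is done.

Besides the shell and the picture viewer there is one more tool, called after ">>>" as name([rows], argument=value, ...), one row to a line, values as JSON. apply_moves: Moves the arm, as the interface text tells. Its arguments: {"type":"object","properties":{"targets":{"type":"array"},"grip":{"type":"number"},"force":{"type":"number"}},"required":["targets"]}

```bash
mkdir -p pics; python3 - <<'E'
from rig import readout, capture, ctrl, nets
import cv2,json
s=readout.sense(); print(s); print(ctrl.grip_depth)
for c in ["scene","top","wrist"]:
    r=capture(c); cv2.imwrite(f"pics/{c}0.png",r["img"][:,:,::-1])
    print(c,{k:(v.tolist() if hasattr(v,'tolist') else v) for k,v in r.items() if k!="img"})
    for t in ["isolator_box","isolator_grip","speed_control","dial_bar","jar_a","bowl"]:
        print(t,[( [round(d['location'][0]*560),round(d['location'][1]*420)],round(d['score'],2)) for d in nets.boxes_of(c,t)])
E
```

```text
{'time_s': 0.0, 'joints': array([ 9.06593389e-01,  3.13427182e-01,  1.49844656e+00,  4.55681872e-06,
        1.33103578e+00, -2.23396491e-01]), 'dq': array([ 3.84155919e-04, -2.17972585e-03,  1.34833428e-05,  8.68138766e-04,
       -6.26847316e-04,  2.25232541e-04]), 'tau': array([ 4.72365373e-04, -4.12267435e+01, -2.59746462e+01, -1.54881145e-04,
        4.06781139e-03, -2.21486846e-05]), 'eef_pos': array([223.89808097, 474.66738711, 303.34313333]), 'ee_rot': array([-2.84714432e-04,  2.18623592e-01,  9.75809045e-01, -5.93702033e-04]), 'force': array([0.88355504, 0.86786205, 0.95540495]), 'wrist_torque': array([ 0.02892035, -0.03717365,  0.02230749]), 'grip_width': 0.9997734190927388}
53.900000000000006
scene {'fov_y': 45.6929079260247, 'cx': 276.8212441831631, 'cy': 207.19425407599843, 'D': [-0.013865489676707017, 0.0, 0.0, 0.0, 0.0], 'eye': [1207.2476749322348, -378.77002218456744, 1274.2220651288098], 'rotation': [-0.25915033309650687, 0.8236089978714962, 0.48162931806672893, -0.1501416779567125]}
isolator_box [([288, 159], 0.73), ([218, 288], 0.67), ([213, 276], 0.49)]
isolator_g
[... 517 characters left out ...]
]}
isolator_box [([211, 284], 0.93), ([352, 179], 0.68)]
isolator_grip [([360, 173], 0.72)]
speed_control [([226, 195], 0.75)]
dial_bar [([218, 206], 0.84), ([283, 145], 0.63)]
jar_a [([438, 183], 0.94), ([281, 145], 0.81), ([122, 200], 0.56)]
bowl [([427, 236], 0.63)]
wrist {'fov_y': 66.08542372358245, 'cx': 277.39973094239923, 'cy': 207.70742062951814, 'D': [-0.05633491585330069, 0.0, 0.0, 0.0, 0.0], 'eye': [153.7815007008843, 506.68580257647346, 373.00313910891833], 'rotation': [0.13112727350078962, 0.8343165223416147, 0.5290561106205207, 0.08259061997061473]}
isolator_box [([97, 304], 0.87)]
isolator_grip [([92, 395], 0.41)]
speed_control []
dial_bar []
jar_a [([349, 371], 0.82)]
bowl []
```

View pics/scene0.png

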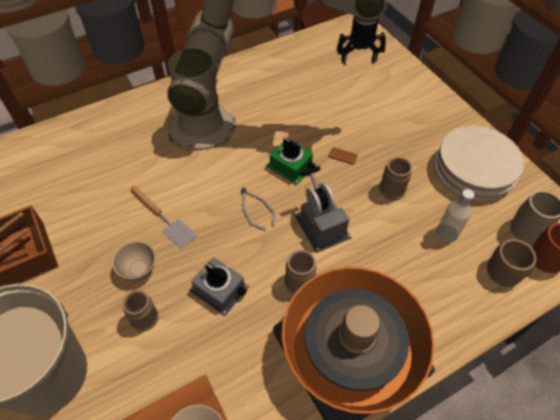

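View pics/top0.png

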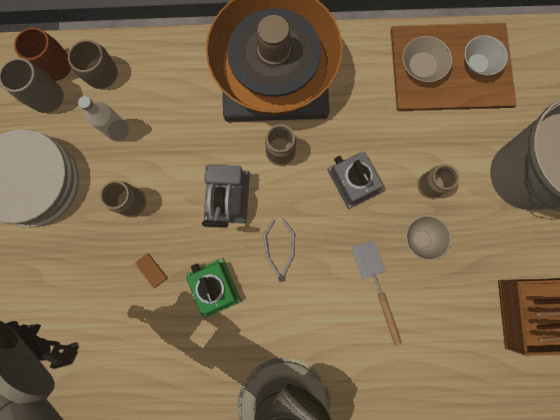

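View pics/wrist0.png

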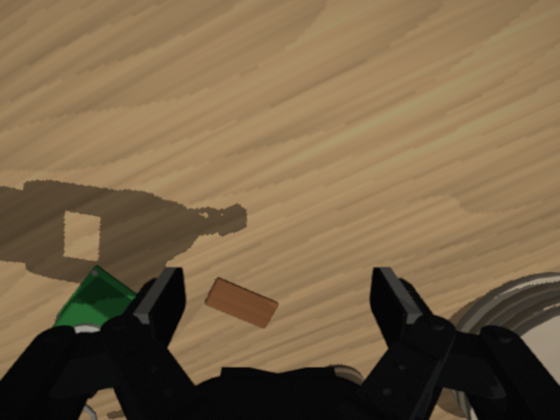

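The pictures show the grey isolator at top (357,180) / scene (219,286), the green look-alike at top (212,288), and the speed control at top (226,197) / scene (322,215). I'll zoom in to measure.

```bash
cat > h.py <<'E'
import numpy as np, cv2
from scipy.spatial.transform import Rotation as R
def cam(r):
    f=210/np.tan(np.radians(r["fov_y"])/2)
    K=np.array([[f,0,r["cx"]],[0,f,r["cy"]],[0,0,1.]])
    q=np.array(r["rotation"]); M=R.from_quat(q,scalar_first=True).as_matrix()
    return K,np.array(r["D"],float),M,np.array(r["eye"],float)
def proj(r,P):
    K,D,M,e=cam(r); P=np.atleast_2d(np.asarray(P,float))
    rv=cv2.Rodrigues(M.T)[0]; return cv2.projectPoints(P,rv,-M.T@e,K,D)[0][:,0]
def atz(r,uv,z):
    K,D,M,e=cam(r); n=cv2.undistortPoints(np.array([[uv]],float),K,D)[0,0]
    d=M@[n[0],n[1],1]; return e+d*(z-e[2])/d[2]
def crop(r,c,w,s,name,lines=[]):
    x0,y0=int(c[0]-w/2),int(c[1]-w/2)
    im=np.ascontiguousarray(r["img"][max(0,y0):y0+w,max(0,x0):x0+w,::-1])
    x0,y0=max(0,x0),max(0,y0)
    im=cv2.resize(im,None,fx=s,fy=s,interpolation=cv2.INTER_CUBIC)
    for L,col in lines:
        p=((proj(r,L)-[x0,y0]+.5)*s).astype(int); cv2.polylines(im,[p],False,col,1)
    cv2.imwrite(name,im); return x0,y0
def save(r,fn):
    np.save(fn,r,allow_pickle=True)
def pose(x,y,yaw,P):
    c,s=np.cos(yaw),np.sin(yaw); P=np.atleast_2d(P)
    return np.c_[x+c*P[:,0]-s*P[:,1],y+s*P[:,0]+c*P[:,1],P[:,2]]
def rect(lx,ly,z,x0=0,y0=0): return np.array([[x0+a*lx/2,y0+b*ly/2,z] for a,b in [(1,1),(1,-1),(-1,-1),(-1,1),(1,1)]],float)
E
python3 - <<'E'
from rig import capture
from h import *
for c in ["scene","top"]:
    r=capture(c); save(r,c+".npy")
    a={"scene":[(219,286),(322,210)],"top":[(357,178),(226,197)]}[c]
    ims=[]
    for i,p in enumerate(a):
        print(crop(r,p,80,7,"pics/t.png")); ims.append(cv2.imread("pics/t.png"))
    for i in (0,1): cv2.imwrite(f"pics/z_{c}{i}.png",ims[i])
t=np.load("top.npy",allow_pickle=True).item()
for n,uv,z in [("iso handle",(359,174),114),("iso foot c",(357,182),5),("sc",(226,195),50),("jarA?",(438,180),50),("jar",(281,143),60),("jar",(122,197),60),("bowl",(428,237),30)]:
    print(n,atz(t,uv,z).round())
E
```

```text
(179, 246)
(282, 170)
(317, 138)
(186, 157)
iso handle [ 588. -208.  114.]
iso foot c [ 592. -224.    5.]
sc [557. 140.  50.]
jarA? [ 581. -433.   50.]
jar [694. -13.  60.]
jar [558. 419.  60.]
bowl [ 429. -400.   30.]
```

View pics/z_scene0.png

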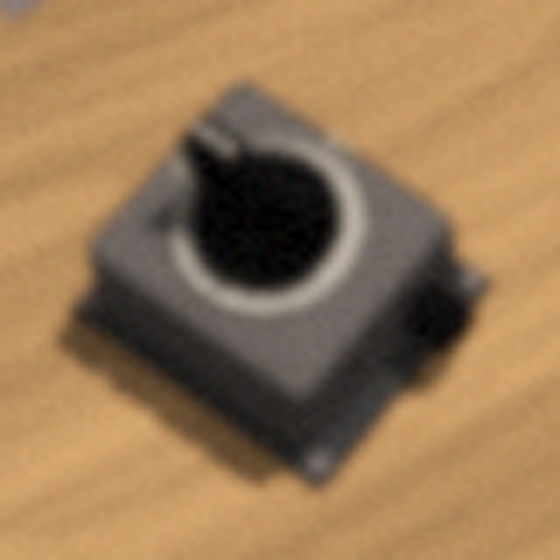

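View pics/z_scene1.png

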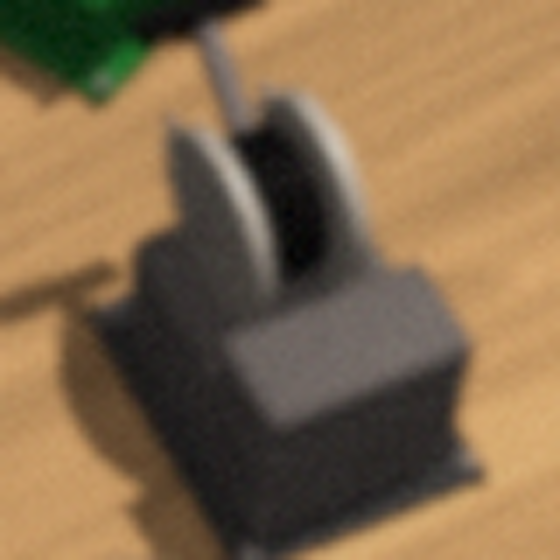

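View pics/z_top0.png

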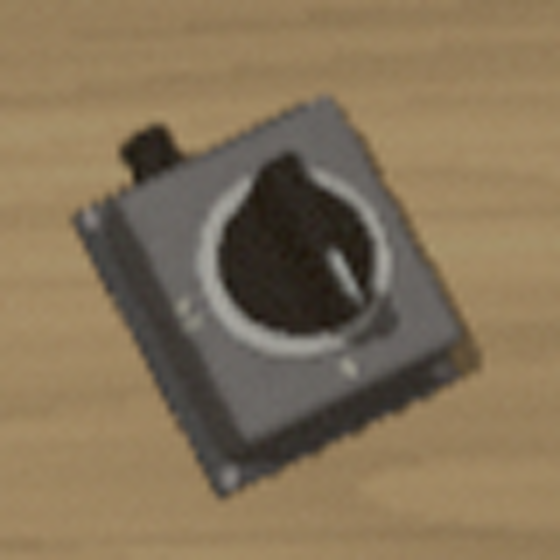

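View pics/z_top1.png

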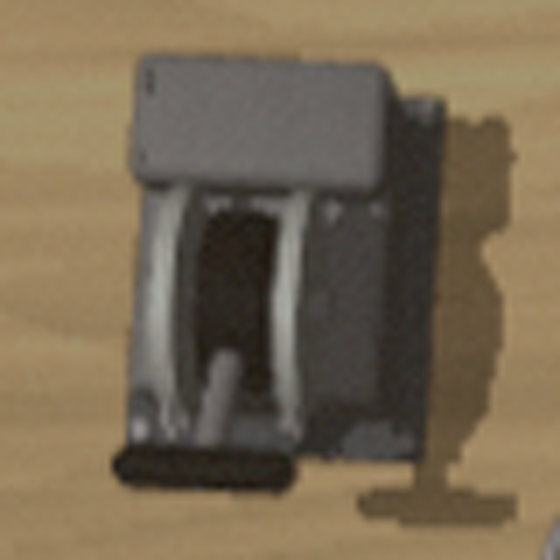

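```bash
python3 - <<'E'
from h import *
from scipy.optimize import least_squares
t=np.load("top.npy",allow_pickle=True).item(); s=np.load("scene.npy",allow_pickle=True).item()
T=lambda x,y,o:(o[0]+x/7-.5,o[1]+y/7-.5)
o=(317,138); os_=(179,246)
pt=np.array([T(*p,o) for p in [(330,97),(468,342),(250,440),(120,198)]])
ps=np.array([T(*p,os_) for p in [(450,225),(245,85),(95,260),(300,400)]])
for p in pt: print(atz(t,p,60).round(1))
for p in ps: print('s',atz(s,p,60).round(1))
# foot corners top
ft=[T(*p,o) for p in [(80,215),(222,495),(478,365)]]
for p in ft: print('f',atz(t,p,4).round(1))
print('ring c top',atz(t,T(300,258,o),74).round(1),'scene',atz(s,T(268,222,os_),74).round(1))
print('bar far',atz(t,T(280,155,o),114).round(1),'white',atz(t,T(335,255,o),114).round(1),atz(t,T(362,302,o),114).round(1))
o=(186,157); os_=(282,170)
a=atz(t,T(115,467,o),156);b=atz(t,T(297,473,o),156);print('dial bar',a.round(1),b.round(1),np.linalg.norm(a-b),(a+b)/2)
print('bar scene arm',atz(s,T(205,20,os_),156).round(1))
for p in [(445,100),(425,460)]: print('foot',atz(t,T(*p,o),4).round(1))
for p in [(137,60),(385,70),(385,190),(133,185)]: print('rear top',atz(t,T(*p,o),100).round(1))
E
```

```text
[ 663.7 -235.3   60. ]
[ 565.6 -282.    60. ]
[ 530.2 -197.    60. ]
[ 626.1 -152.4   60. ]
s [ 629.  -155.3   60. ]
s [ 534.5 -198.    60. ]
s [ 575.6 -280.9   60. ]
s [ 666.3 -237.5   60. ]
f [ 634.2 -143.8    4. ]
f [ 517.9 -195.     4. ]
f [ 567.6 -300.3    4. ]
ring c top [ 597.  -217.1   74. ] scene [ 600.5 -217.9   74. ]
bar far [ 626.2 -203.8  114. ] white [ 588.2 -221.6  114. ] [ 570.5 -230.3  114. ]
dial bar [468.9 183.9 156. ] [465.  121.3 156. ] 62.73334052763489 [466.92573229 152.56159141 156.        ]
bar scene arm [471.5 150.9 156. ]
foot [633.7  80.1   4. ]
foot [486.7  90.6   4. ]
rear top [627.9 187.  100. ]
rear top [621.2  94.7 100. ]
rear top [575.7  95.3 100. ]
rear top [580.4 188.5 100. ]
```

```bash
cat > go.py <<'E'
import sys; from h import *; from rig import readout
s=readout.sense(); M=R.from_quat(s["ee_rot"],scalar_first=True).as_matrix()
x,y,z,a=map(float,sys.argv[1:5])   # target tcp, tool-x world angle deg
d=M.T@(np.array([x,y,z])-s["eef_pos"])/10
cur=np.degrees(np.arctan2(M[1,0],M[0,0]))
print("t",round(s["time_s"],2),"pos",s["eef_pos"].round(1),"toolx",round(cur,1),"tilt",M[:,2].round(3),"F",s["force"].round(1),"grip",round(s["grip_width"],3),"j6",s["joints"][5].round(2))
print("shift cm (tool)",d.round(2),"turn +z deg",round((cur-a+180)%360-180,1))
E
python3 go.py 598 -217 280 25.3
```

```text
t 1.15 pos [224.  474.8 303.9] toolx 154.7 tilt [ 0.  0. -1.] F [ 0.2 -0.3 -0.4] grip 1.001 j6 -0.22
shift cm (tool) [-63.34 -46.61   2.39] turn +z deg 129.4
```

>>> apply_moves([
  [-3.96,-2.91,0.15,0],
  [-3.96,-2.91,0.15,0],
  [-3.96,-2.91,0.15,0],
  [-3.96,-2.91,0.15,0],
  [-3.96,-2.91,0.15,0],
  [-3.96,-2.91,0.15,0],
  [-3.96,-2.91,0.15,0],
  [-3.96,-2.91,0.15,0],
], grip=8.5, force=40)

```text
time_s: 1.95
eef_pos: [411.7, 127.2, 292.1]
ee_rot: [0.0, 0.219, 0.976, 0.0]
force: [1.2, 0.3, -0.2]
grip_width: 0.993
```

>>> apply_moves([
  [-3.96,-2.91,0.15,0],
  [-3.96,-2.91,0.15,0],
  [-3.96,-2.91,0.15,0],
  [-3.96,-2.91,0.15,0],
  [-3.96,-2.91,0.15,0],
  [-3.96,-2.91,0.15,0],
  [-3.96,-2.91,0.15,0],
  [-3.96,-2.91,0.15,0],
])

```text
time_s: 2.75
eef_pos: [599.0, -218.6, 279.8]
ee_rot: [0.0, 0.219, 0.976, 0.0]
force: [1.1, 1.2, 1.4]
grip_width: 0.993
```

>>> apply_moves([
  [0,0,0,8],
  [0,0,0,8],
  [0,0,0,8],
  [0,0,0,8],
  [0,0,0,8],
  [0,0,0,8],
  [0,0,0,8],
  [0,0,0,8],
])

```text
time_s: 3.55
eef_pos: [598.4, -216.6, 279.8]
ee_rot: [-0.0, 0.705, 0.71, -0.0]
force: [-0.6, 0.3, -0.5]
grip_width: 0.994
```

>>> apply_moves([
  [0,0,0,8],
  [0,0,0,8],
  [0,0,0,8],
  [0,0,0,8],
  [0,0,0,8],
  [0,0,0,8],
  [0,0,0,8],
  [0,0,0,8],
])

```text
time_s: 4.35
eef_pos: [598.4, -216.6, 279.8]
ee_rot: [-0.0, 0.974, 0.228, -0.0]
force: [-1.2, 0.8, 0.4]
grip_width: 0.997
```

```bash
python3 go.py 598 -217 280 25.3; python3 - <<'E'
from rig import capture
from h import *
import cv2
r=capture("wrist"); save(r,"w1.npy"); print(r["eye"])
im=np.ascontiguousarray(r["img"][:,:,::-1])
L=[pose(598,-217,np.radians(25.3),q) for q in (rect(110,96,60),rect(130,110,4),rect(64,14,114))]
for q in L: cv2.polylines(im,[proj(r,q).astype(int)],False,(0,255,255),1)
cv2.imwrite("pics/w1.png",im)
E
```

```text
t 4.35 pos [ 598.4 -216.6  279.8] toolx 26.4 tilt [-0.  0. -1.] F [-1.2  0.8  0.4] grip 0.997 j6 0.58
shift cm (tool) [-0.05  0.02 -0.02] turn +z deg 1.1
[ 669.25787253 -183.3217643   348.88324972]
```

View pics/w1.png

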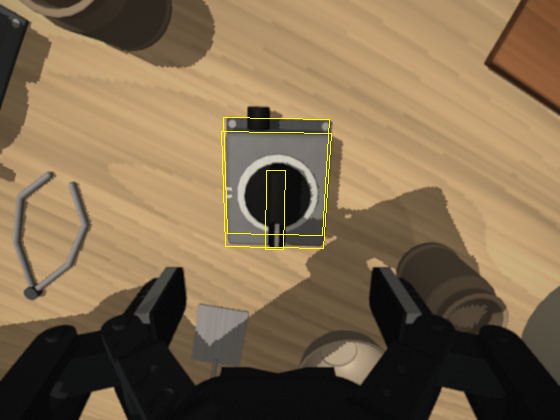

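The wrist overlay lines up: box, foot and bar outlines sit on the grey isolator at (275,185). Descending to grip.

>>> apply_moves([
  [0,0,2.5,1],
  [0,0,2.5,0],
  [0,0,2.5,0],
  [0,0,2,0],
  [0,0,1.5,0],
  [0,0,1,0],
  [0,0,0.5,0],
  [0,0,0,0],
])

```text
time_s: 5.2
eef_pos: [598.4, -216.6, 154.8]
ee_rot: [-0.0, 0.975, 0.223, -0.0]
force: [-0.1, 0.3, 0.1]
grip_width: 0.994
```

>>> apply_moves([
  [0,0,0,0],
  [0,0,0,0],
  [0,0,0,0],
  [0,0,0,0],
  [0,0,0,0],
  [0,0,0,0],
  [0,0,0,0],
  [0,0,0,0],
], grip=0.8, force=40)

```text
time_s: 6.0
eef_pos: [598.3, -216.4, 155.2]
ee_rot: [-0.0, 0.975, 0.223, -0.0]
force: [-3.2, 4.1, 6.1]
grip_width: 0.16
```

```bash
python3 go.py 598 -217 155 -64.7; python3 -c "
from rig import *
print(readout.sense()['joints'].round(3), ctrl.grip_depth)"
```

```text
t 6.0 pos [ 598.3 -216.4  155.2] toolx 25.7 tilt [-0.     0.001 -1.   ] F [-3.2  4.1  6.1] grip 0.16 j6 0.59
shift cm (tool) [-0.06  0.04  0.02] turn +z deg 90.4
[-0.531  0.693  1.307  0.     1.142  0.591] 53.900000000000006
```

The gripper holds the bar (13.6 mm). Turning it clockwise.

>>> apply_moves([
  [0,0,0,6],
  [0,0,0,6],
  [0,0,0,6],
  [0,0,0,6],
  [0,0,0,6],
  [0,0,0,6],
  [0,0,0,6],
  [0,0,0,6],
])

```text
time_s: 6.8
eef_pos: [598.3, -216.6, 155.2]
ee_rot: [0.0, 0.981, -0.195, -0.0]
force: [-2.6, 1.8, 4.7]
grip_width: 0.156
```

>>> apply_moves([
  [0,0,0,6],
  [0,0,0,6],
  [0,0,0,6],
  [0,0,0,6],
  [0,0,0,6],
  [0,0,0,6],
  [0,0,0,6],
  [0,0,0,0],
])

```text
time_s: 7.6
eef_pos: [598.2, -216.8, 155.2]
ee_rot: [0.0, 0.846, -0.533, -0.0]
force: [-3.9, 0.6, 5.1]
grip_width: 0.16
```

```bash
python3 go.py 598 -217 155 -64.7;python3 -c "
from rig import *
print(readout.sense()['wrist_torque'])"
```

```text
t 7.6 pos [ 598.2 -216.8  155.2] toolx -64.4 tilt [-0.001 -0.001 -1.   ] F [-3.9  0.6  5.1] grip 0.16 j6 2.16
shift cm (tool) [0.01 0.02 0.02] turn +z deg 0.3
[ 0.19374844  0.69292355 -0.04641967]
```

Turned 90°. I'll hold briefly, release, lift and check.

>>> apply_moves([
  [0,0,0,0],
  [0,0,0,0],
  [0,0,0,0],
])

```text
time_s: 7.9
eef_pos: [598.2, -216.9, 155.2]
ee_rot: [0.0, 0.847, -0.532, -0.0]
force: [-3.7, -0.0, 4.9]
grip_width: 0.158
```

>>> apply_moves([
  [0,0,0,0],
  [0,0,0,0],
  [0,0,0,0],
  [0,0,0,0],
  [0,0,0,0],
  [0,0,0,0],
  [0,0,0,0],
  [0,0,0,0],
], grip=8.5)

```text
time_s: 8.7
eef_pos: [598.4, -216.6, 154.9]
ee_rot: [0.0, 0.847, -0.532, 0.0]
force: [0.6, 0.4, 0.2]
grip_width: 0.995
```

>>> apply_moves([
  [0,0,-1,0],
  [0,0,-2.5,0],
  [0,0,-2.5,0],
  [0,0,-2.5,0],
  [0,0,-2.5,0],
  [0,0,-2,0],
  [0,0,0,0],
])

```text
time_s: 9.4
eef_pos: [598.9, -216.9, 288.7]
ee_rot: [-0.0, 0.847, -0.532, 0.003]
force: [0.1, -0.4, 0.8]
grip_width: 0.994
```

```bash
python3 - <<'E'
from rig import capture
from h import *
import cv2
r=capture("wrist"); im=np.ascontiguousarray(r["img"][:,:,::-1])
for q in (rect(110,96,60),rect(14,64,114)): cv2.polylines(im,[proj(r,pose(598,-217,np.radians(25.3),q)).astype(int)],False,(0,255,255),1)
cv2.imwrite("pics/w2.png",im)
E
python3 go.py 467 152.5 290 -4
```

```text
t 9.45 pos [ 598.6 -216.6  286.3] toolx -64.3 tilt [ 0.002 -0.001 -1.   ] F [ 0.7 -0.1 -0. ] grip 0.99 j6 2.16
shift cm (tool) [-38.96  -4.19  -0.45] turn +z deg -60.3
```

View pics/w2.png

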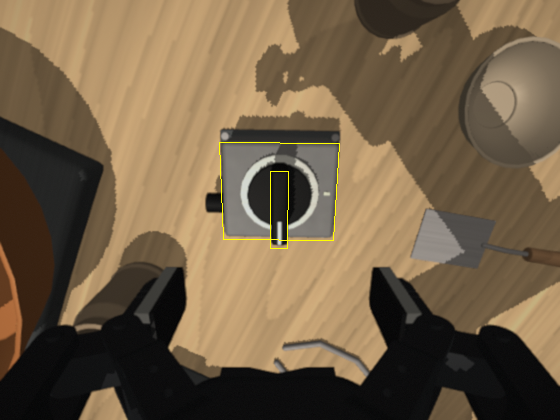

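The bar now lies along the box's y axis at (279,210), so it's on. Moving above the dial with the fingers shut.

>>> apply_moves([
  [-4.87,-0.52,0,0],
  [-4.87,-0.52,0,0],
  [-4.87,-0.52,0,0],
  [-4.87,-0.52,0,0],
  [-4.87,-0.52,0,0],
  [-4.87,-0.52,0,0],
  [-4.87,-0.52,0,0],
  [-4.87,-0.52,0,0],
], grip=0)

```text
time_s: 10.25
eef_pos: [465.2, 154.0, 283.9]
ee_rot: [0.0, 0.847, -0.532, -0.001]
force: [0.4, 0.4, -0.3]
grip_width: -0.005
```

>>> apply_moves([
  [0,0,0,-7.5],
  [0,0,0,-7.5],
  [0,0,0,-7.5],
  [0,0,0,-7.5],
  [0,0,0,-7.5],
  [0,0,0,-7.5],
  [0,0,0,-7.5],
  [0,0,0,-7.5],
])

```text
time_s: 11.05
eef_pos: [466.2, 152.3, 283.7]
ee_rot: [0.0, 0.999, -0.034, -0.001]
force: [-0.3, 0.1, -0.1]
grip_width: 0.0
```

```bash
python3 - <<'E'
from rig import capture
from h import *
import cv2
r=capture("wrist"); im=np.ascontiguousarray(r["img"][:,:,::-1])
ya=np.radians(-4)
for q in (rect(16,64,164,-67.7),rect(16,64,156,-67.7)): cv2.polylines(im,[proj(r,pose(534.5,148,ya,q)).astype(int)],False,(0,255,255),1)
# cheek-top line
cv2.imwrite("pics/w3.png",im)
E
python3 go.py 465 152.5 250 -4
```

```text
t 11.1 pos [466.2 152.3 283.8] toolx -3.6 tilt [-0.002 -0.    -1.   ] F [ 0.1 -0.6  0.6] grip 0.002 j6 1.71
shift cm (tool) [-0.12 -0.01  3.38] turn +z deg 0.4
```

View pics/w3.png

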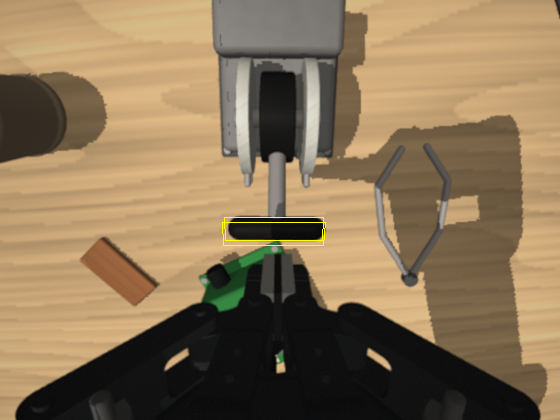

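The bar appears at (275,229), within about 1 mm of the prediction. Descending onto it.

>>> apply_moves([
  [-0.1,0,1.5,0],
  [0,0,1.5,0],
  [0,0,0.9,0],
  [0,0,0.5,0],
  [0,0,0.3,0],
  [0,0,0.3,0],
  [-0.1,0,0.3,0],
  [-0.1,0,0.3,0],
])

```text
time_s: 11.9
eef_pos: [463.3, 152.8, 230.0]
ee_rot: [-0.0, 0.999, -0.037, -0.0]
force: [-8.7, 0.4, 13.4]
grip_width: -0.002
```

>>> apply_moves([
  [-0.1,0,0.4,0],
  [-0.1,0,0.4,0],
  [-0.1,0,0.4,0],
  [-0.1,0,0.4,0],
  [-0.1,0,0.4,0],
  [-0.1,0,0.4,0],
  [-0.1,0,0.4,0],
])

```text
time_s: 12.6
eef_pos: [456.4, 153.3, 201.6]
ee_rot: [-0.0, 0.999, -0.037, -0.0]
force: [-6.1, 0.3, 8.7]
grip_width: 0.001
```

>>> apply_moves([
  [-0.1,0,0.4,0],
  [0,0,0.4,0],
  [0,0,0.4,0],
  [0,0,0.4,0],
  [0,0,0.4,0],
  [0,0,0.4,0],
])

```text
time_s: 13.2
eef_pos: [455.6, 153.4, 177.4]
ee_rot: [-0.0, 0.999, -0.037, 0.0]
force: [-4.3, 0.7, 5.8]
grip_width: -0.001
```

>>> apply_moves([
  [0,0,0.4,0],
  [0,0,0.4,0],
  [0,0,0.4,0],
  [0,0,0.3,0],
  [0,0,0.3,0],
  [0,0,0.3,0],
  [0,0,0,0],
  [0,0,0,0],
])

```text
time_s: 14.0
eef_pos: [457.1, 153.3, 157.5]
ee_rot: [-0.0, 0.999, -0.037, 0.002]
force: [1.7, -0.5, 8.4]
grip_width: 0.003
```

```bash
python3 go.py 457 153.5 150 -4
```

```text
t 14.0 pos [457.1 153.3 157.5] toolx -4.3 tilt [ 0.005  0.    -1.   ] F [ 1.7 -0.5  8.4] grip 0.003 j6 1.73
shift cm (tool) [-0.01 -0.02  0.75] turn +z deg -0.3
```

>>> apply_moves([
  [0,0,0.2,0],
  [0,0,0.2,0],
  [0,0,0,0],
  [0,0,0,0],
])

```text
time_s: 14.4
eef_pos: [456.8, 153.3, 153.2]
ee_rot: [-0.0, 0.999, -0.037, 0.002]
force: [0.7, -0.0, 6.2]
grip_width: -0.002
```

```bash
python3 go.py 457 153.5 150 -4; python3 - <<'E'
from rig import capture
from h import *
ims=[]
for c,p in (("scene",(322,205)),("top",(226,197))):
    r=capture(c); crop(r,p,100,4,"pics/t.png"); ims.append(cv2.imread("pics/t.png"))
cv2.imwrite("pics/d1.png",np.hstack(ims)); r=capture("wrist"); cv2.imwrite("pics/w4.png",r["img"][:,:,::-1])
E
```

```text
t 14.4 pos [456.8 153.3 153.2] toolx -4.3 tilt [ 0.004  0.    -1.   ] F [ 0.7 -0.   6.2] grip -0.002 j6 1.73
shift cm (tool) [ 0.01 -0.02  0.32] turn +z deg -0.3
```

View pics/d1.png

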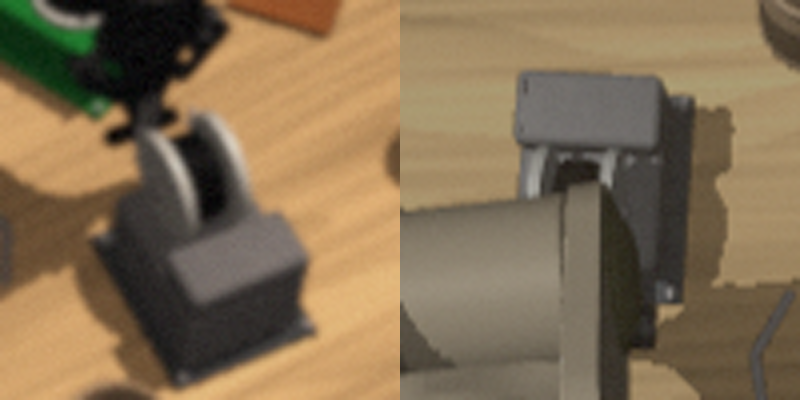

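View pics/w4.png

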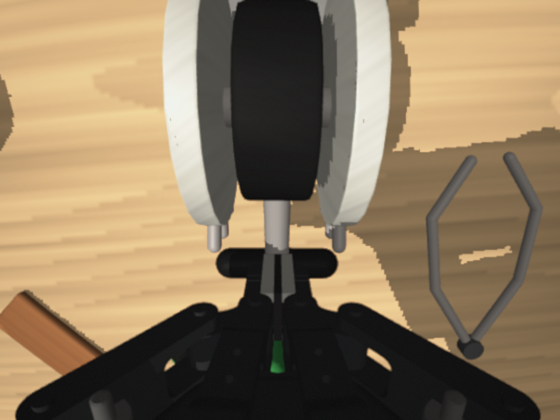

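The bar shows at (277,262) under the fingertips, with both ends visible (217 to 337). I'll infer q from its picture position.

```bash
python3 - <<'E'
from rig import capture
from h import *
r=capture("wrist")
for q in (.72,.9,.96,1.02,1.08,1.15):
    a=.65-q; P=pose(534.5,148,np.radians(-4),[[-85*np.cos(a),y,105+85*np.sin(a)] for y in (-32,0,32)])
    print(q,P[1].round(1),proj(r,P).round(0).tolist())
E
```

```text
0.72 [449.9 153.9  99.1] [[345.0, 306.0], [274.0, 307.0], [202.0, 307.0]]
0.9 [452.3 153.7  84. ] [[339.0, 284.0], [274.0, 285.0], [209.0, 285.0]]
0.96 [453.7 153.6  79.1] [[338.0, 276.0], [274.0, 277.0], [210.0, 277.0]]
1.02 [455.4 153.5  74.3] [[336.0, 269.0], [274.0, 269.0], [212.0, 269.0]]
1.08 [457.4 153.4  69.6] [[335.0, 261.0], [274.0, 262.0], [213.0, 262.0]]
1.15 [460.1 153.2  64.2] [[333.0, 252.0], [274.0, 253.0], [215.0, 253.0]]
```

>>> apply_moves([
  [0,0,0.15,0],
  [0,0,0,0],
  [0,0,0,0],
  [0,0,0,0],
  [0,0,0,0],
])

```text
time_s: 15.1
eef_pos: [456.8, 153.3, 151.7]
ee_rot: [-0.0, 0.999, -0.037, 0.002]
force: [1.8, -0.4, 6.6]
grip_width: -0.0
```

```bash
python3 go.py 457 153.5 150 -4; python3 - <<'E'
from rig import capture
from h import *
r=capture("wrist"); crop(r,(277,265),160,3,"pics/w5.png")
r=capture("scene"); crop(r,(219,286),80,6,"pics/i5.png")
a,b=cv2.imread("pics/w5.png"),cv2.imread("pics/i5.png"); cv2.imwrite("pics/f5.png",cv2.resize(np.hstack([a,b[:480]]),(800,400)))
r0=np.load("scene.npy",allow_pickle=True).item()["img"].astype(int); d=np.abs(r0-r["img"]).sum(2)
for n,p in (("jar",(140,310)),("jar",(301,275)),("jar",(395,181)),("bowl",(135,264))): print(n,d[p[1]-15:p[1]+15,p[0]-15:p[0]+15].mean())
E
```

```text
t 15.1 pos [456.8 153.3 151.7] toolx -4.3 tilt [ 0.004  0.    -1.   ] F [ 1.8 -0.4  6.6] grip -0.0 j6 1.73
shift cm (tool) [ 0.01 -0.02  0.17] turn +z deg -0.3
jar 15.797777777777778
jar 15.707777777777778
jar 15.043333333333333
bowl 25.67111111111111
```

View pics/f5.png

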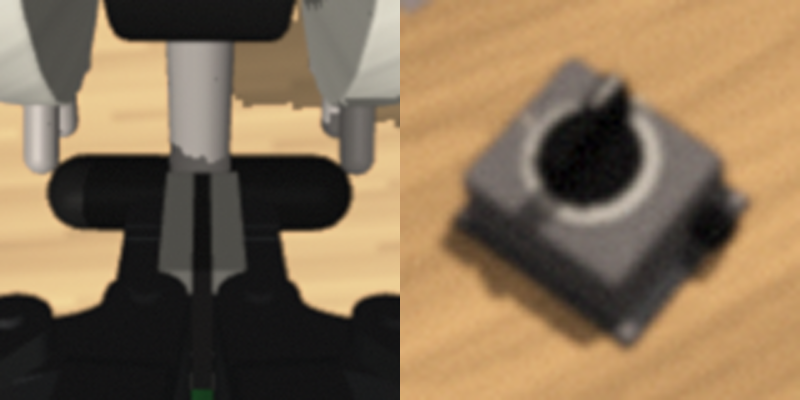

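The bar is held in the third notch at about 6.6 N. The isolator bar still points along the box's y axis, and the jars look unmoved. Handing in.

```bash
python3 -c "
from rig import ctrl,readout
print(ctrl.finish_job()); s=readout.sense(); print(s['time_s'],s['eef_pos'],s['force'])"
```

```text
the job is handed in; nothing more can be done
None
the job is handed in; nothing more can be done
```

The job is handed in with the power on and the dial held down in its third notch. No verdict is reported.

- **Switch:** I gripped the bar handle of the grey isolator, turned it 90° clockwise and let it go. It stayed on: the pictures taken after release and just before handing in both show the bar along the box's y axis.
- **Dial:** I then pressed the cross bar down with the fingers shut, in steps of 4 mm or less. The highest force I read was about 16 N, well under the 60 N limit.
- **Last checks (15.1 s):** The fingertips were about 79 mm above the table and pressing with about 6.6 N. The bar's place in the wrist picture, taken 1.5 mm before the end of the press, gave a dial value of about 1.07 rad, so it should now be slightly further in.
- **Jars and bowl:** A before-and-after picture comparison showed little change at the three jars. The bowl's patch changed more (25.7 against about 15.5 for the jars). I took that to be shadow and did not check it separately; the arm never went near the bowl.

No check failed. During the press the TCP was pushed about 1.5 mm sideways and the tool tilted about 0.3°.

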